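# Slide an enclosure into the drilling jig and clamp it

### The job

Slide the aluminium enclosure along the bench into the corner of the drilling jig until it sits flush against both fences, keeping it flat on the bench all the way (push it, do not pick it up). Then turn the wing knob of the jig's clamp anticlockwise (seen from above) as far as it goes, so that the clamp arm lies across the near side of the enclosure and it cannot slide out. Leave the tape roll, the sanding block and the tape measure where they are.

Things in the scene. Friction and masses are not known exactly. Their poses are not given: they have to be found in the camera images.
- enclosure: loose diecast aluminium enclosure, a closed rectangular box with a screwed lid, 110 mm (its x) by 160 mm (its y) by 60 mm high, about 0.45 kg. Origin: centre of its underside; z up. All four sides are flat and upright.
- jig_home (a point): where the enclosure belongs, on the bench surface in the drilling jig's corner (the jig is bolted down; place and angle vary): an enclosure flush against both fences has its origin here and its axes parallel to these. Back fence: inner face at x = +55 mm, y from -100 to +98 mm. Side fence: inner face at y = +80 mm, x from -35 to +55 mm. The -x (near) and -y sides are open.
- jig: the drilling jig: two dark steel fences in an L, 18 mm thick, 35 mm high, with 4 mm thick foot flanges outside them (reaching x = +96 and y = +130 mm in its frame), fixed to the bench. Same origin and axes as jig_home. The clamp pivot stands on the side foot at x = -103, y = +105 mm.
- clamp_grip (a point): grip point of the clamp's black wing knob, on its vertical pivot axis, 62 mm above the bench. The wing is a bar 64 mm long (this point's x), 14 mm thick (y), from 46 to 76 mm above the bench. Below it a 16 mm wide steel arm, top 30 mm above the bench, runs 70 mm towards this point's -x, then bends 43 mm towards its -y to the rubber toe.
- clamp_toe (a point): centre of the round rubber toe (16 mm in diameter, from 14 to 32 mm above the bench) at the end of the clamp arm, 23 mm above the bench.
- clamp (a joint): clamp angle, rad, growing anticlockwise seen from above. Start 0 to 0.2: open, the arm points towards jig_home -x, out of the way. At its stop, 1.5: shut, the arm points towards -y and the toe stands 2 mm clear of the near (-x) face of an enclosure that sits home. Friction of about 0.12 N m keeps it where it is left.
- masking_tape: bystander: roll of tan masking tape lying flat, 104 mm in diameter, 36 mm high; origin at the centre of its underside.
- sanding_block: bystander: black sanding block, 124 x 70 x 33 mm; origin at the centre of its underside, x along its length.
- tape_measure: bystander: yellow tape measure, 36 x 81 x 61 mm, standing; origin at the centre of its underside.
There are look-alikes about, which are no part of the job. There is more than one size of the enclosure; the one meant has the size given above.

How it is judged:
By the outcome, as a careful person would: the job done as asked, in the order asked, and still so for the second after the job is handed in, with the robot touching nothing.
It also fails if it takes over 64 s, if anything falls off the work surface, if the arm or the gripper's body presses on something with over 40 N, if the wrist force passes 120 N, or if a joint passes its speed limit or range.

### The arm

A 7-joint arm with a two-finger parallel gripper is mounted at the origin on a cart in front of the work surface, level with it; the furniture and walls round the work are solid. World frame = base frame: x ahead of the robot, y to its left, z up, the work surface at z = 0. Lengths are in m, angles in rad, forces in N, time in s.
With the tool pointing down it reaches from about 0.35 to 0.9 m from the base axis. Payload 8.1 kg.
Tool frame: the origin (TCP) lies midway between the tips of the shut fingers; the grasp point (between the pads) lies arm.grip_point_offset behind it (arm.grip_point_offset is the distance from the TCP to the grasp point, in m); y points along the fingers, z is the direction in which the jaws open and shut, and the axes are right-handed (so a half turn about y gives the same grasp; the last joint's range is limited). The gripper opens to 92 mm and grips with 3 to 60 N. Pads are 19 mm wide; open, the fingers measure 130 mm over their backs; the gripper's body (75 mm by 190 mm) begins 47 mm behind the grasp point.
Start: joints at [1.242, 0.434, 0.025, 1.573, -0.012, 1.134, -0.075], TCP at [0.14, -0.609, 0.227] pointing down, gripper open.
Joint ranges: [-2.62, 2.62], [-0.44, 2.09], [-1.27, 1.32], [0.08, 2.57], [-1.32, 4.46], [0.12, 2], [-2.74, 2.74]. Speed limits (rad/s): [2.22, 2.22, 3.01, 3.01, 3.14, 3.14, 3.14].

### API

Orientations are given as a rotation vector (axis times angle).
In Python, from cell import arm, get_image, camera_info gives the robot as it stands.
- The arm moves only by the tool carry_out, never from a script. Its argument "steps" is one flat list of numbers, 5 for each row, row after row: the opening, from 0 (shut) to 1 (fully open), then the shift along the world's x, y, z in units of 0.1 m (1.0 is 0.1 m), then the turn about the world's z in units of 45 degrees (1.0 is 45 degrees). In form: [hand, dx, dy, dz, spin, hand, dx, dy, dz, spin, ...]. A call has 1 to 12 rows; each row is the pose to reach, as a shift and turn from the pose commanded when the call began; what a row does not reach only later rows make up. A row lasts 1/10 s, in which the tool goes at most 50 mm and 8.59 degrees, less where a joint would pass 70% of its speed; a pose out of reach is approached as far as the arm can. A call with a number of a shift or a turn outside -1 to 1 is refused whole. A call with a gripper value outside its range is refused whole. The fingers move at their own pace and stop on an object; "grip_force" is the grip in N (left out, the last holds). Time passes only in rows, so rows that repeat a pose let the fingers close. It gives the time, the measured TCP pose, the force and the opening at its end, in the units of the state.
- arm.observe(): the state, without advancing time (a new reading comes with each control period).
- get_image(name): name is "scene" or "top" or "wrist"; returns (picture, depth): 400x640x3 uint8, red, green, blue; 400x640 float32, m along the optical axis (not along the pixel's ray), 0 where there is no reading.
- camera_info(name): a dict with "fovy" (degrees; the focal length in pixels is half the picture's height over the tangent of half this angle, whatever the lens; pixels are square), "cx", "cy" (the principal point, pixels), "dist_coeffs" ([k1, k2, p1, p2, k3] as OpenCV has them; the pictures are not rectified), "R" (3x3) and "t" (3): a world point X has camera coordinates R X + t; the wrist camera has in their place "tool_from_camera" (4x4, takes a point from camera to tool coordinates, whose origin is the TCP and whose axes are the tool frame's). Camera axes: x right, y down, z forward; pixel columns grow to the right and rows downward; lengths in m; the calibration is good to about 2 mm. A picture is of the moment at which its call begins: read the wrist's pose just before it. camera_info takes no time and is no camera call.
- arm.sign_off(): hands the job in, once; it reports no verdict.
The state is a dict: "clock": time; "joints": joint angles; "dq": joint speeds; "joint_efforts": joint torques, N m; "position": TCP position; "ee_rot": TCP orientation; "force": force on the tool from outside, world axes, zero at the start; "ft_torque": the same for the moment, N m; "width": opening from 0.0 (shut) to 1.0 (fully open).
Only numpy, scipy, OpenCV 4.12 (cv2) and the standard library are available. Lean on these libraries where they do the work, as an engineer would, in place of code of your own. Each camera call takes 0.05 s, during which the arm holds its last target. There are 200 camera calls.

## Working session

There is one attempt and no reset: what is moved stays moved. The work goes in short steps, Python scripts to look and compute and a tool call to move; the robot and the scene stay as the last step left them, time stands still between calls to the robot, and variables do not carry over. Pictures are saved under pics/ and viewed, about 8 in all and at most 12, crops included, and the job is handed in when it is done.

Besides the shell and the picture viewer there is one more tool, called by a JSON object that holds its "fn" and its "kwargs", one argument or row to a line. carry_out: Moves the arm, as the interface text tells. Shifts and turns lie within -1 to 1; 1 stands for 0.1 m of shift or 45 degrees of turn. Its arguments: {"type":"object","properties":{"steps":{"type":"array","items":{"type":"number"}},"grip_force":{"type":"number"}},"required":["steps"]}

```bash
mkdir -p pics; ls; python3 - <<'E'
from cell import arm,get_image,camera_info
import cv2,numpy as np
print(arm.observe()); print(arm.grip_point_offset)
for n in ("scene","top","wrist"):
    i=camera_info(n); print(n,i)
for n in ("scene","top"):
    p,d=get_image(n); np.savez(f"{n}.npz",p=p,d=d); cv2.imwrite(f"pics/{n}0.png",p[...,::-1])
E
```

```text
pics
{'clock': 0.0, 'joints': array([ 1.24241677,  0.43527231,  0.0249535 ,  1.57409608, -0.01161038,
        1.13399594, -0.07510654]), 'dq': array([-0.00045185, -0.00077452, -0.00079886, -0.00098886,  0.00121732,
       -0.00022326,  0.00089338]), 'joint_efforts': array([-2.85375072e-04, -6.67874622e+01,  9.84750688e-01, -3.14462829e+01,
       -6.04867330e-02,  4.29584796e-02,  1.86236693e-04]), 'position': array([ 0.1397594 , -0.60864535,  0.22591449]), 'ee_rot': array([-0.23858235,  2.10378931, -2.100412  ]), 'force': array([-0.3786936 , -0.12217709, -0.30596481]), 'ft_torque': array([ 0.0211311 , -0.00430401,  0.04632412]), 'width': 0.9964387202586136}
0.0188
scene {'fovy': 45.81928775935574, 'cx': 320.42053800510143, 'cy': 201.57101319566956, 'dist_coeffs': array([-0.10556137,  0.        ,  0.        ,  0.        ,  0.        ]), 'R': array([[-0.89954818, -0.43679212,  0.00507136],
       [-0.22723756,  0.45800443, -0.85941552],
       [ 0.37306323, -0.77423807, -0.51125262]]), 't': array([0.46284137, 0.13492605, 0.92565781])}
top {'fovy': 53.42754449782649, 'cx': 325.78239350
[... 153 characters left out ...]
938649, -0.02728869],
       [-0.99543186, -0.01931392, -0.09350068],
       [ 0.09291626,  0.02921674, -0.99524517]]), 't': array([0.08479981, 0.46132068, 1.06261808])}
wrist {'fovy': 61.81928149878804, 'cx': 318.3546895036403, 'cy': 195.03669914264898, 'dist_coeffs': array([0.01175285, 0.        , 0.        , 0.        , 0.        ]), 'tool_from_camera': array([[-5.84570074e-04,  9.66859221e-01,  2.55309431e-01,
        -6.83726963e-02],
       [-1.84694359e-04, -2.55309574e-01,  9.66859342e-01,
        -1.56796345e-01],
       [ 9.99999812e-01,  5.18042825e-04,  3.27819781e-04,
        -1.98239107e-04],
       [ 0.00000000e+00,  0.00000000e+00,  0.00000000e+00,
         1.00000000e+00]])}
```

View pics/top0.png

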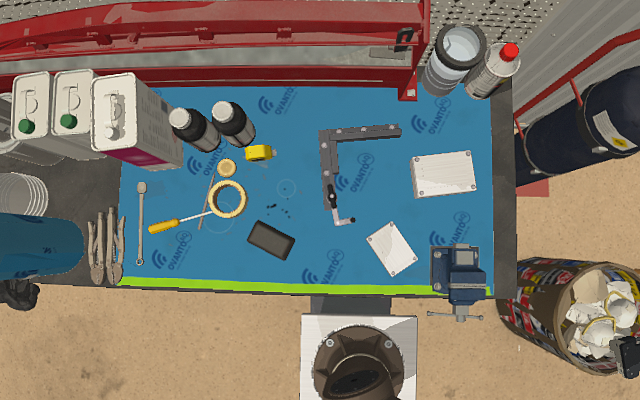

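View pics/scene0.png

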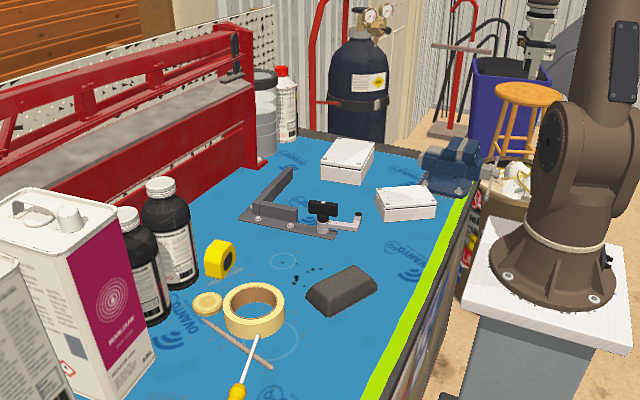

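The top view shows the jig at (320-400,125-215), its clamp knob at (333,193) and toe at (351,220). There are two white enclosures, at (445,175) and (391,248), so next I measure their sizes and the jig's pose.

```bash
cat > h.py <<'E'
from cell import arm,get_image,camera_info
import cv2,numpy as np
from scipy.spatial.transform import Rotation as Ro
def cam(n,st=None):
    i=camera_info(n); f=200/np.tan(np.radians(i["fovy"]/2))
    K=np.array([[f,0,i["cx"]],[0,f,i["cy"]],[0,0,1]])
    if n=="wrist":
        T=np.eye(4);T[:3,:3]=Ro.from_rotvec(st["ee_rot"]).as_matrix();T[:3,3]=st["position"]
        T=T@i["tool_from_camera"];R=T[:3,:3].T;t=-R@T[:3,3]
    else: R,t=i["R"],i["t"]
    return K,i["dist_coeffs"],R,t
def plane(c,px,z):
    K,D,R,t=c; u=cv2.undistortPoints(np.float64(px).reshape(-1,1,2),K,D)[:,0]
    r=np.c_[u,np.ones(len(u))]@R; o=-R.T@t
    return o+r*((z-o[2])/r[:,2])[:,None]
def cloud(c,d):
    K,D,R,t=c; g=np.indices(d.shape)[::-1].reshape(2,-1).T
    u=cv2.undistortPoints(np.float64(g).reshape(-1,1,2),K,D)[:,0]
    z=d.reshape(-1,1); P=(np.c_[u,np.ones(len(u))]*z-t)@R
    return P.reshape(*d.shape,3)
def rect(q):
    (c,s,a)=cv2.minAreaRect(np.float32(q*1000)); b=cv2.boxPoints((c,s,a))
    e=b[1]-b[0];e2=b[2]-b[1]
    L=e if np.hypot(*e)>np.hypot(*e2) else e2
    return np.round(c,1),np.round(sorted(s),1),round(np.degrees(np.arctan2(L[1],L[0]))%180,2)
E
python3 - <<'E'
from h import *
for n in("top","scene"):
    f=np.load(n+".npz");p,d=f["p"],f["d"];c=cam(n);P=cloud(c,d)
    hsv=cv2.cvtColor(p,cv2.COLOR_RGB2HSV)
    on=(P[...,0]>.3)&(P[...,0]<.75)&(P[...,1]<.4)&(P[...,1]>-.5)&(d>0)
    m=(on&(P[...,2]>.05)&(P[...,2]<.07)&(hsv[...,1]<40)&(hsv[...,2]>150)).astype(np.uint8)
    k,l,s,_=cv2.connectedComponentsWithStats(m)
    for j in range(1,k):
        if s[j,4]>300:
            z=np.median(P[l==j][:,2]); cn=max(cv2.findContours((l==j).astype(np.uint8),0,1)[0],key=cv2.contourArea)
            print(n,"white",z.round(4),rect(plane(c,cn,z)[:,:2]),rect(P[l==j][:,:2]))
    for a,b in((.027,.04),(.055,.09)):
        m=(on&(P[...,2]>a)&(P[...,2]<b)&(hsv[...,2]<150)).astype(np.uint8)
        k,l,s,ce=cv2.connectedComponentsWithStats(m)
        for j in range(1,k):
            if s[j,4]>25:
                print(n,a,ce[j].round(),s[j,4],np.median(P[l==j],0).round(4),rect(P[l==j][:,:2]))
f=np.load("top.npz");p=f["p"][80:300,290:500];cv2.imwrite("pics/crop1.png",cv2.resize(p,None,fx=2.8,fy=2.7,interpolation=2)[...,::-1])
E
```

```text
top white 0.0607 (array([ 536.5, -218.5]), array([110. , 157.8]), np.float32(98.21)) (array([ 537.3, -219.4]), array([110.7, 156.8]), np.float32(97.99))
top 0.027 [356. 141.] 711 [0.6396 0.0314 0.0349] (array([601.7, -14.9]), array([108.2, 200.6]), np.float32(96.55))
top 0.027 [246. 140.] 41 [0.6194 0.3166 0.0334] (array([625.3, 322.7]), array([18.6, 68. ]), np.float32(125.26))
top 0.027 [269. 152.] 26 [0.5898 0.2533 0.0363] (array([590.6, 253.5]), array([ 6.6, 28.6]), np.float32(175.61))
top 0.027 [352. 220.] 30 [0.4091 0.0224 0.0321] (array([409.9,  22.9]), array([15.3, 16.1]), np.float32(22.93))
top 0.027 [269. 240.] 721 [0.35   0.2445 0.0321] (array([350.1, 244.8]), array([ 54.4, 105.8]), np.float32(63.38))
top 0.055 [243. 135.] 129 [0.6214 0.3139 0.0737] (array([633.1, 324.5]), array([33., 83.]), np.float32(130.14))
top 0.055 [331. 196.] 118 [0.4669 0.0791 0.0753] (array([468.2,  79. ]), array([13.3, 63.5]), np.float32(12.35))
top 0.055 [458. 252.] 226 [ 0.335  -0.2453  0.0792] (array([ 327.3, -261.4]), array([51.7, 59.6]), np.float32(91.86))
scene white 0.0602 (array([ 532.8, -
[... 928 characters left out ...]
3.86))
scene 0.027 [186. 273.] 76 [0.6142 0.36   0.0332] (array([614.8, 359.7]), array([ 5.1, 29.7]), np.float32(75.56))
scene 0.027 [233. 300.] 26 [0.4985 0.3763 0.0316] (array([494.4, 383.2]), array([ 4.7, 35.7]), np.float32(110.22))
scene 0.055 [429. 159.] 248 [ 0.322  -0.2312  0.0717] (array([ 327.4, -233.2]), array([19.9, 54.8]), np.float32(177.46))
scene 0.055 [323. 207.] 323 [0.4664 0.0878 0.0685] (array([469.2,  83.5]), array([18.2, 63.8]), np.float32(12.97))
scene 0.055 [193. 247.] 57 [0.614  0.3318 0.0741] (array([615. , 330.4]), array([ 3. , 22.4]), np.float32(113.95))
scene 0.055 [164. 258.] 27 [0.6375 0.3845 0.0769] (array([634.9, 383.3]), array([ 3.4, 16.8]), np.float32(25.82))
```

View pics/crop1.png

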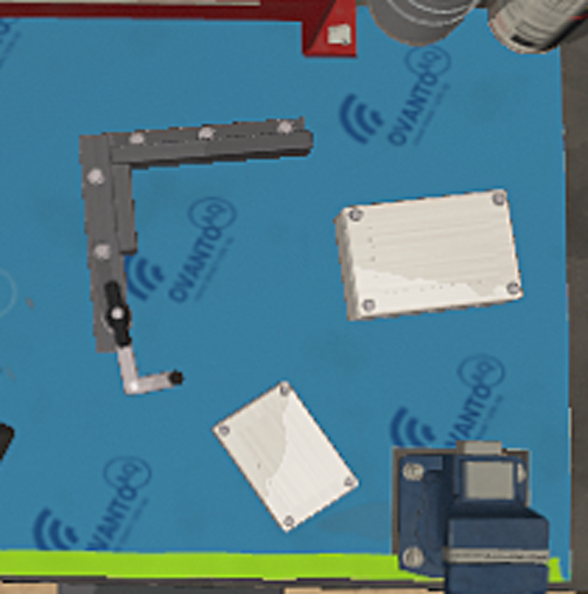

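The 110×158 mm enclosure is the one at (0.537,-0.219), yawed about 8°. The other is smaller. Next come the jig pose fit, the obstacles and the tool yaw.

```bash
python3 - <<'E'
from h import *
s=arm.observe();R=Ro.from_rotvec(s["ee_rot"]).as_matrix();print(R.round(3))
for n in("top","scene"):
    f=np.load(n+".npz");p,d=f["p"],f["d"];c=cam(n);P=cloud(c,d);hsv=cv2.cvtColor(p,cv2.COLOR_RGB2HSV)
    th=np.radians(7);Q=P-[.583,-.012,0];a=Q[...,0]*np.cos(th)+Q[...,1]*np.sin(th);b=-Q[...,0]*np.sin(th)+Q[...,1]*np.cos(th)
    T=(P[...,2]>.031)&(P[...,2]<.04)&(d>0)
    for nm,m in(("back",T&(a>.04)&(a<.09)&(b<.075)&(b>-.13)),("side",T&(a<.045)&(a>-.05)&(b>.06)&(b<.12))):
        q=P[m][:,:2];A,B=a[m],b[m]
        vx,vy,x0,y0=cv2.fitLine(np.float32(q),cv2.DIST_HUBER,0,1e-4,1e-4).ravel()
        print(n,nm,len(q),"ang",np.degrees(np.arctan2(vy,vx)).round(2)%180,"pt",x0.round(4),y0.round(4),"a",np.percentile(A,[2,50,98]).round(4),"b",np.percentile(B,[1,50,99]).round(4))
    m=((P[...,2]>.03)&(P[...,2]<.056)&(hsv[...,1]<40)&(hsv[...,2]>150)&(P[...,1]<0)&(P[...,1]>-.22)&(P[...,0]>.28)&(P[...,0]<.48)).astype(np.uint8)
    print("small",np.median(P[m>0],0).round(3),P[m>0].min(0).round(3),P[m>0].max(0).round(3))
    m=(P[...,2]>.03)&(P[...,1]<-.17)&(P[...,1]>-.42)&(P[...,0]>.2)&(P[...,0]<.45)&(d>0)
    print("vise",P[m].min(0).round(3),P[m].max(0).round(3))
E
```

```text
[[-0.975 -0.     0.224]
 [-0.224  0.001 -0.975]
 [ 0.    -1.    -0.001]]
top back 417 ang 95.85 pt 0.6461 -0.0194 a [0.0526 0.0618 0.0714] b [-0.104  -0.0146  0.0726]
top side 185 ang 5.92 pt 0.5823 0.0745 a [-0.0335  0.0044  0.0432] b [0.0771 0.0861 0.0951]
small [ 0.336 -0.083  0.047] [ 0.281 -0.196  0.031] [ 0.479 -0.015  0.056]
vise [ 0.2   -0.308  0.03 ] [ 0.353 -0.217  0.126]
scene back 282 ang 95.44 pt 0.6448 -0.011 a [0.0522 0.061  0.0725] b [-0.097  -0.0042  0.0735]
scene side 183 ang 5.57 pt 0.5758 0.0796 a [-0.0332  0.0039  0.0433] b [0.0806 0.0926 0.1005]
small [ 0.336 -0.068  0.046] [ 0.28  -0.193  0.03 ] [ 0.48  -0.009  0.055]
vise [ 0.2   -0.304  0.03 ] [ 0.354 -0.207  0.122]
```

Jig home comes out at about (0.581,-0.015) with yaw 5.9°. The knob lies where the text says it should, and the clamp is open by about 0.11 rad. I'll approach behind the near face.

{"fn": "carry_out", "kwargs": {
  "steps": [1,0.38,0.47,0,0,1,0.76,0.95,0,0,1,0.76,0.95,0,0,1,0.76,0.95,0,0,1,0.76,0.95,0,0]
}}

```text
clock: 0.6
position: [0.2157, -0.5142, 0.2267]
ee_rot: [-0.239, 2.102, -2.102]
force: [-0.2, 0.2, 0.0]
width: 1.0
```

{"fn": "carry_out", "kwargs": {
  "steps": [1,0.38,0.47,0,0,1,0.76,0.95,0,0,1,0.76,0.95,0,0,1,0.76,0.95,0,0,1,0.76,0.95,0,0]
}}

```text
clock: 1.1
position: [0.291, -0.4205, 0.2267]
ee_rot: [-0.238, 2.102, -2.104]
force: [-0.6, -0.7, -0.7]
width: 1.001
```

{"fn": "carry_out", "kwargs": {
  "steps": [1,0.38,0.47,0,0,1,0.76,0.95,0,0,1,0.76,0.95,0,0,1,0.76,0.95,0,0,1,0.76,0.95,0,0]
}}

```text
clock: 1.6
position: [0.3669, -0.3261, 0.2266]
ee_rot: [-0.237, 2.103, -2.104]
force: [-0.8, 0.0, 0.6]
width: 0.999
```

{"fn": "carry_out", "kwargs": {
  "steps": [1,0.38,0.47,0,-0.08,1,0.76,0.95,0,-0.16,1,0.76,0.95,0,-0.16,1,0.76,0.95,0,-0.16,1,0.76,0.95,0,-0.16]
}}

```text
clock: 2.1
position: [0.4429, -0.2315, 0.2265]
ee_rot: [-0.107, 2.171, -2.173]
force: [-0.5, -0.7, 0.1]
width: 1.002
```

```bash
cat > box.py <<'E'
from h import *
H=np.array([.5813,-.0151]);TH=np.radians(5.9)
def jig(q): 
    q=np.atleast_2d(q)-H;c,s=np.cos(TH),np.sin(TH);return np.c_[q[:,0]*c+q[:,1]*s,-q[:,0]*s+q[:,1]*c]
def look(n,save=None):
    st=arm.observe();p,d=get_image(n);c=cam(n,st);P=cloud(c,d);hsv=cv2.cvtColor(p,cv2.COLOR_RGB2HSV)
    if save: cv2.imwrite(f"pics/{save}.png",p[...,::-1])
    return c,p,d,P,hsv
def box(n,save=None):
    c,p,d,P,hsv=look(n,save)
    m=((d>0)&(P[...,2]>.054)&(P[...,2]<.068)&(P[...,0]>.4)&(P[...,0]<.72)&(P[...,1]>-.35)&(P[...,1]<.1)&(hsv[...,1]<50)&(hsv[...,2]>120)).astype(np.uint8)
    m=cv2.morphologyEx(m,cv2.MORPH_CLOSE,np.ones((5,5)))
    k=max(cv2.findContours(m,0,1)[0],key=cv2.contourArea)
    z=np.median(P[m>0][:,2]);r=rect(plane(c,k,z)[:,:2]);print(n,"z",z.round(4),r,"jig",jig(np.array(r[0])/1000).round(4),"touches edge",cv2.boundingRect(k))
E
python3 -c "
from box import *
box('wrist','w1');box('top');print(jig(arm.observe()['position'][:2]))"
```

```text
wrist z 0.059 (array([ 537.3, -218.7]), array([108.7, 158. ]), np.float32(97.85)) jig [[-0.0647 -0.198 ]] touches edge (223, 7, 180, 132)
top z 0.0608 (array([ 536.8, -219.7]), array([109.7, 159.2]), np.float32(98.49)) jig [[-0.0653 -0.1989]] touches edge (412, 150, 63, 48)
[[-0.1603131  -0.20128991]]
```

View pics/w1.png

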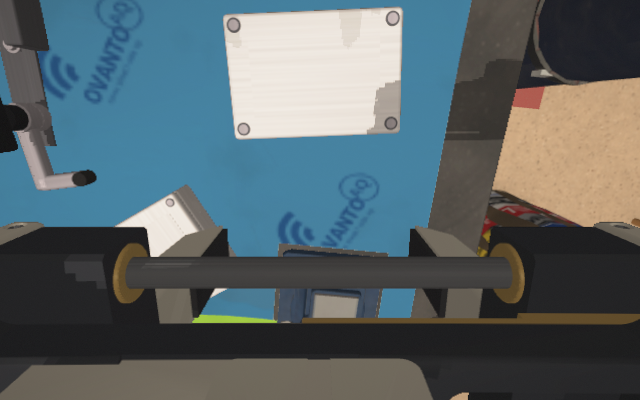

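The wrist view shows the box at (225-403,8-138) and the small enclosure near the left finger at (185,190). I'll check that clearance before going down.

```bash
python3 -c "
from box import *
print(plane(cam('top'),[[417.5,258],[392,222],[366,239]],.05).round(3))"
```

```text
[[ 0.311 -0.151  0.05 ]
 [ 0.405 -0.083  0.05 ]
 [ 0.359 -0.015  0.05 ]]
```

{"fn": "carry_out", "kwargs": {
  "steps": [1,0,0,-0.5,0,1,0,0,-1,0,1,0,0,-1,0]
}}

```text
clock: 2.5
position: [0.4388, -0.2295, 0.1219]
ee_rot: [-0.116, 2.18, -2.172]
force: [-1.5, 1.2, 0.6]
width: 0.999
```

{"fn": "carry_out", "kwargs": {
  "steps": [1,0,0,-0.5,0,1,0,0,-1,0,1,0,0,-1.0,0,1,0,0,-1.0,0]
}}

```text
clock: 2.9
position: [0.4441, -0.2302, 0.0284]
ee_rot: [-0.108, 2.171, -2.171]
force: [-0.0, -0.4, 1.3]
width: 1.0
```

{"fn": "carry_out", "kwargs": {
  "steps": [1,0.12,0.01,-0.04,0,1,0.2,0.02,-0.04,0,1,0.26,0.03,-0.04,0,1,0.32,0.03,-0.04,0,1,0.38,0.04,-0.04,0,1,0.44,0.05,-0.04,0,1,0.5,0.05,-0.04,0,1,0.56,0.06,-0.04,0,1,0.62,0.06,-0.04,0,1,0.68,0.07,-0.04,0,1,0.74,0.08,-0.04,0,1,0.74,0.08,-0.04,0]
}}

```text
clock: 4.1
position: [0.5196, -0.2207, 0.0228]
ee_rot: [-0.107, 2.169, -2.169]
force: [0.5, -0.0, -0.7]
width: 1.0
```

```bash
python3 -c "
from box import *
box('wrist');box('top');print(jig(arm.observe()['position'][:2]))"
```

```text
wrist z 0.0593 (array([ 576.6, -214.8]), array([ 88.3, 155.5]), np.float32(95.8)) jig [[-0.0252 -0.1982]] touches edge (76, 0, 485, 254)
top z 0.0606 (array([ 598.1, -208.3]), array([ 81.8, 148.8]), np.float32(96.42)) jig [[-0.0031 -0.1939]] touches edge (412, 134, 54, 33)
[[-0.08327926 -0.19830696]]
```

The near edge is now at jig x = -69 mm and the yaw is aligned. I'll back off, lift, and go round to the -y side.

{"fn": "carry_out", "kwargs": {
  "steps": [1,-0.2,-0.02,0,0,1,-0.2,-0.02,0.5,0,1,-0.2,-0.02,1,0,1,-0.2,-0.02,1,0]
}}

```text
clock: 4.6
position: [0.502, -0.2244, 0.1291]
ee_rot: [-0.097, 2.161, -2.17]
force: [1.1, -0.6, 0.0]
width: 0.998
```

{"fn": "carry_out", "kwargs": {
  "steps": [0.4,0.3,-0.3,0,0.17,0.4,0.6,-0.6,0,0.35,0.4,1,-0.9,0,0.53,0.4,1,-0.9,0,0.72,0.4,1,-0.9,0,0.9,0.4,1,-0.9,0,1,0.4,1,-0.9,0,1]
}}

```text
clock: 5.3
position: [0.5979, -0.3132, 0.1223]
ee_rot: [-0.803, 1.693, -1.692]
force: [0.3, -0.4, -0.4]
width: 0.439
```

{"fn": "carry_out", "kwargs": {
  "steps": [0.4,0,-0.21,0,0.17,0.4,0,-0.21,0,0.35,0.4,0,-0.21,0,0.53,0.4,0,-0.21,0,0.72,0.4,0,-0.21,0,0.9,0.4,0,-0.21,0,1,0.4,0,-0.21,0,1,0.4,0,-0.21,0,1]
}}

```text
clock: 6.1
position: [0.5979, -0.3341, 0.1227]
ee_rot: [-1.253, 1.138, -1.138]
force: [0.5, 0.8, -0.2]
width: 0.401
```

```bash
python3 -c "
from box import *
box('wrist','w2');box('top','t2');s=arm.observe();print(jig(s['position'][:2]),s['position'],Ro.from_rotvec(s['ee_rot']).as_matrix().round(3),s['joints'].round(2))"
```

```text
wrist z 0.0591 (array([ 588.7, -249.1]), array([ 87.6, 108.1]), np.float32(5.62)) jig [[-0.0167 -0.2335]] touches edge (225, 0, 183, 150)
top z 0.0607 (array([ 584.2, -214.9]), array([110.9, 159.1]), np.float32(95.8)) jig [[-0.0177 -0.199 ]] touches edge (412, 134, 62, 45)
[[-0.01621864 -0.31900608]] [ 0.59795872 -0.3340834   0.12277173] [[ 0.097  0.     0.995]
 [-0.995 -0.     0.097]
 [ 0.    -1.     0.   ]] [ 0.76  0.68 -0.54  1.49  0.38  1.07  0.23]
```

View pics/w2.png

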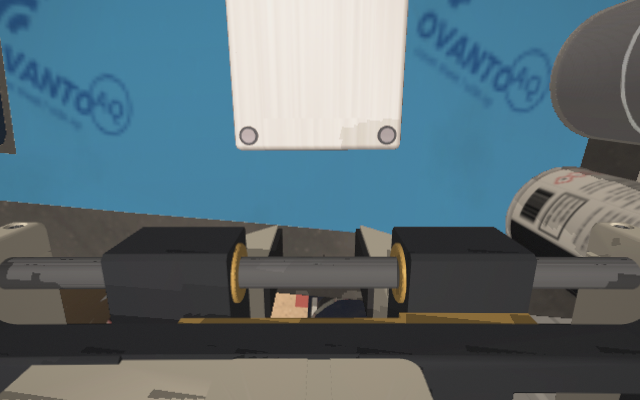

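```bash
python3 -c "
from box import *
f=np.load('top.npz');P=cloud(cam('top'),f['d']);m=(P[...,2]>.03)&(P[...,1]<-.15)&(P[...,1]>-.45)&(P[...,0]>.6)&(P[...,0]<.9)&(f['d']>0);print(P[m].min(0))
st=arm.observe();p,d=get_image('wrist');P=cloud(cam('wrist',st),d);m=(P[...,2]>.03)&(P[...,1]<-.15)&(P[...,0]>.64)&(P[...,0]<.9)&(P[...,2]<.3)&(d>.2);print(P[m].min(0),np.percentile(P[m][:,0],1))"
```

```text
[ 0.60081878 -0.41457865  0.03004312]
[ 0.64000682 -0.3787111   0.03000547] 0.6406952883743998
```

{"fn": "carry_out", "kwargs": {
  "steps": [0.4,0,0,-0.4,0,0.4,0,0,-0.8,0,0.4,0,0,-1,0,0.4,0,0,-1,0]
}}

```text
clock: 6.65
position: [0.5956, -0.3333, 0.0193]
ee_rot: [-1.256, 1.141, -1.132]
force: [0.1, 0.7, 0.7]
width: 0.405
```

{"fn": "carry_out", "kwargs": {
  "steps": [0.4,-0.02,0.15,0,0,0.4,-0.02,0.22,0,0,0.4,-0.03,0.3,0,0,0.4,-0.04,0.38,0,0,0.4,-0.05,0.46,0,0,0.4,-0.06,0.54,0,0,0.4,-0.06,0.62,0,0,0.4,-0.07,0.7,0,0,0.4,-0.08,0.78,0,0,0.4,-0.09,0.86,0,0,0.4,-0.09,0.92,0,0,0.4,-0.1,0.96,0,0]
}}

```text
clock: 7.85
position: [0.5879, -0.2371, 0.0226]
ee_rot: [-1.255, 1.135, -1.134]
force: [0.8, -2.3, 1.7]
width: 0.4
```

```bash
python3 -c "
from box import *
box('wrist');box('top','t3');s=arm.observe();print(jig(s['position'][:2]),s['position'],s['force'])"
```

```text
wrist z 0.0592 (array([ 580.2, -180.4]), array([ 89. , 106.3]), np.float32(5.61)) jig [[-0.0181 -0.1643]] touches edge (148, 0, 330, 256)
top z 0.0605 (array([ 574.6, -144. ]), array([110.6, 153.8]), np.float32(96.16)) jig [[-0.0199 -0.1275]] touches edge (386, 137, 61, 45)
[[-0.01643821 -0.22104541]] [ 0.58767069 -0.23666422  0.02252392] [-0.35706248  0.43110235  0.23779178]
```

{"fn": "carry_out", "kwargs": {
  "steps": [0.4,-0.01,0.08,0,0,0.4,-0.02,0.16,0,0,0.4,-0.02,0.24,0,0,0.4,-0.03,0.32,0,0,0.4,-0.04,0.4,0,0,0.4,-0.05,0.48,0,0,0.4,-0.06,0.56,0,0,0.4,-0.06,0.64,0,0,0.4,-0.07,0.72,0,0,0.4,-0.08,0.8,0,0,0.4,-0.09,0.88,0,0,0.4,-0.1,0.96,0,0]
}}

```text
clock: 9.15
position: [0.5778, -0.1415, 0.0228]
ee_rot: [-1.255, 1.135, -1.135]
force: [0.4, -2.1, -0.9]
width: 0.396
```

{"fn": "carry_out", "kwargs": {
  "steps": [0.4,-0.01,0.07,0,0,0.4,-0.02,0.14,0,0,0.4,-0.02,0.2,0,0,0.4,-0.02,0.23,0,0,0.4,-0.02,0.23,0,0]
}}

```text
clock: 9.65
position: [0.576, -0.1182, 0.0228]
ee_rot: [-1.255, 1.135, -1.134]
force: [-0.4, 0.7, 0.4]
width: 0.396
```

```bash
python3 -c "
from box import *
box('wrist');box('top','t4');box('scene');s=arm.observe();print(jig(s['position'][:2]),s['position'],s['force'])"
```

```text
wrist z 0.0592 (array([568.6, -61.6]), array([ 89.2, 106.3]), np.float32(5.76)) jig [[-0.0174 -0.0449]] touches edge (149, 0, 330, 256)
top z 0.0604 (array([562.5, -23.6]), array([110.3, 148.7]), np.float32(95.67)) jig [[-0.0196 -0.0065]] touches edge (342, 140, 59, 45)
scene z 0.0602 (array([562. , -28.7]), array([111.9, 189. ]), np.float32(96.01)) jig [[-0.0206 -0.0115]] touches edge (272, 159, 66, 41)
[[-0.01591023 -0.10279521]] [ 0.57604063 -0.11898614  0.02277966] [0.3851836  0.18049788 0.58822532]
```

{"fn": "carry_out", "kwargs": {
  "steps": [0.4,0.02,-0.25,0,0,0.4,0.02,-0.25,0.5,0,0.7,0.02,-0.25,1,0,0.7,0.02,-0.25,1,0]
}}

```text
clock: 10.2
position: [0.582, -0.1442, 0.1293]
ee_rot: [-1.248, 1.127, -1.142]
force: [0.7, 0.6, -0.2]
width: 0.527
```

{"fn": "carry_out", "kwargs": {
  "steps": [0.7,-0.3,0.3,0,-0.17,0.7,-0.6,0.6,0,-0.35,0.7,-1,1,0,-0.53,0.7,-1,1,0,-0.72,0.7,-1,1,0,-0.9,0.7,-1,1,0,-1,0.7,-1,1,0,-1]
}}

```text
clock: 10.9
position: [0.4779, -0.044, 0.1228]
ee_rot: [-0.802, 1.694, -1.694]
force: [-0.6, -0.7, 0.3]
width: 0.696
```

{"fn": "carry_out", "kwargs": {
  "steps": [0.7,-0.08,0.08,0,-0.17,0.7,-0.08,0.08,0,-0.35,0.7,-0.08,0.08,0,-0.53,0.7,-0.08,0.08,0,-0.72,0.7,-0.08,0.08,0,-0.9,0.7,-0.08,0.08,0,-1,0.7,-0.08,0.08,0,-1,0.7,-0.08,0.08,0,-1]
}}

```text
clock: 11.7
position: [0.4699, -0.0362, 0.1226]
ee_rot: [-0.113, 2.168, -2.168]
force: [1.1, 1.0, -0.1]
width: 0.699
```

```bash
python3 -c "
from box import *
box('wrist','w5');box('top');s=arm.observe();print(jig(s['position'][:2]),s['position'],s['force'])"
```

```text
wrist z 0.0592 (array([554.8, -28.5]), array([ 87.5, 157.3]), np.float32(95.98)) jig [[-0.0277 -0.0106]] touches edge (188, 0, 267, 150)
top z 0.0603 (array([566.3,  19. ]), array([66.8, 94.7]), np.float32(0.98)) jig [[-0.0114  0.0355]] touches edge (342, 143, 26, 36)
[[-0.11297996 -0.0095283 ]] [ 0.46989796 -0.03619132  0.12267636] [-0.27893109 -0.46091551  0.59608548]
```

View pics/w5.png

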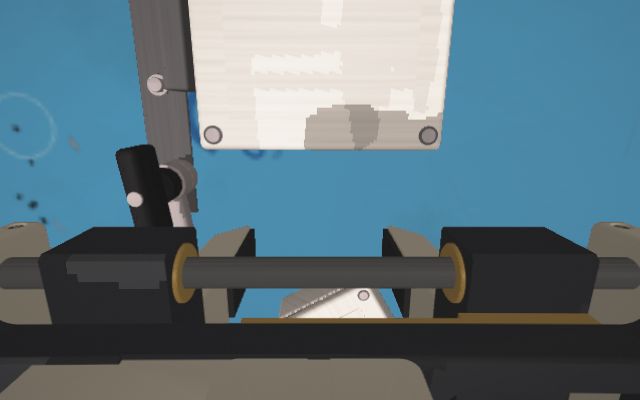

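{"fn": "carry_out", "kwargs": {
  "steps": [0.7,0,0,-0.4,0,0.7,0,0,-0.8,0,0.7,0,0,-1,0,0.7,0,0,-1,0]
}}

```text
clock: 12.2
position: [0.4678, -0.0362, 0.0204]
ee_rot: [-0.116, 2.172, -2.171]
force: [-0.3, 0.6, 0.4]
width: 0.701
```

{"fn": "carry_out", "kwargs": {
  "steps": [0.7,0.12,0.01,0,0,0.7,0.2,0.02,0,0,0.7,0.25,0.03,0,0,0.7,0.29,0.03,0,0,0.7,0.33,0.03,0,0,0.7,0.36,0.04,0,0,0.7,0.39,0.04,0,0,0.7,0.41,0.04,0,0,0.7,0.43,0.04,0,0,0.7,0.44,0.04,0,0]
}}

```text
clock: 13.2
position: [0.514, -0.0321, 0.0227]
ee_rot: [-0.109, 2.17, -2.17]
force: [-3.7, -0.2, 3.1]
width: 0.698
```

{"fn": "carry_out", "kwargs": {
  "steps": [0.7,0.01,0,0,0,0.7,0.02,0,0,0,0.7,0.03,0,0,0,0.7,0.03,0,0,0]
}}

```text
clock: 13.6
position: [0.5173, -0.0322, 0.0227]
ee_rot: [-0.108, 2.17, -2.17]
force: [-1.9, -0.5, -1.0]
width: 0.703
```

```bash
python3 -c "
from box import *
box('wrist');s=arm.observe();print(jig(s['position'][:2]),s['position'],s['force'])"
```

```text
wrist z 0.0593 (array([574.2, -27.4]), array([ 88.6, 155.5]), np.float32(95.76)) jig [[-0.0083 -0.0115]] touches edge (80, 0, 485, 255)
[[-0.06540337 -0.01033723]] [ 0.51730567 -0.03210545  0.02271458] [-0.77199865 -0.5000906  -0.6539202 ]
```

Force shows no fence contact yet. I'll continue in small steps.

{"fn": "carry_out", "kwargs": {
  "steps": [0.7,0.01,0,0,0,0.7,0.02,0,0,0,0.7,0.03,0,0,0,0.7,0.03,0,0,0]
}}

```text
clock: 14.05
position: [0.5182, -0.0322, 0.0225]
ee_rot: [-0.112, 2.171, -2.172]
force: [-7.4, 0.2, 5.2]
width: 0.7
```

{"fn": "carry_out", "kwargs": {
  "steps": [0.7,0.01,0,0,0,0.7,0.02,0,0,0,0.7,0.02,0,0,0]
}}

```text
clock: 14.35
position: [0.5181, -0.0323, 0.0222]
ee_rot: [-0.116, 2.173, -2.174]
force: [-13.7, 0.7, 8.4]
width: 0.697
```

Contact is at 14 N in x. Now I'll back off and go round for the y push.

{"fn": "carry_out", "kwargs": {
  "steps": [0.7,-0.3,-0.03,0,0,0.7,-0.3,-0.03,0.5,0,0.7,-0.3,-0.03,1,0,0.7,-0.3,-0.03,1,0]
}}

```text
clock: 14.75
position: [0.4967, -0.0349, 0.1289]
ee_rot: [-0.095, 2.164, -2.165]
force: [1.8, 0.5, -0.5]
width: 0.697
```

{"fn": "carry_out", "kwargs": {
  "steps": [0.4,0.3,-0.3,0,0.17,0.4,0.6,-0.6,0,0.35,0.4,1,-1,0,0.53,0.4,1,-1,0,0.72,0.4,1,-1,0,0.9,0.4,1,-1,0,1,0.4,1,-1,0,1]
}}

```text
clock: 15.45
position: [0.5925, -0.1355, 0.1226]
ee_rot: [-0.802, 1.693, -1.693]
force: [0.1, 0.0, -0.2]
width: 0.402
```

{"fn": "carry_out", "kwargs": {
  "steps": [0.4,0.02,-0.1,0,0.17,0.4,0.02,-0.1,0,0.35,0.4,0.02,-0.1,0,0.53,0.4,0.02,-0.1,0,0.72,0.4,0.02,-0.1,0,0.9,0.4,0.02,-0.1,0,1,0.4,0.02,-0.1,0,1,0.4,0.02,-0.1,0,1]
}}

```text
clock: 16.25
position: [0.5942, -0.1451, 0.1228]
ee_rot: [-1.253, 1.138, -1.138]
force: [0.9, 1.1, 0.4]
width: 0.401
```

```bash
python3 -c "
from box import *
box('wrist');box('top');s=arm.observe();print(jig(s['position'][:2]),s['position'],s['force'])"
```

```text
wrist z 0.0591 (array([587.2, -60.9]), array([ 89.6, 108. ]), np.float32(5.68)) jig [[ 0.0012 -0.0462]] touches edge (229, 0, 183, 153)
top z 0.0604 (array([582.2, -28.3]), array([110.6, 159.8]), np.float32(95.66)) jig [[-0.0005 -0.0132]] touches edge (342, 133, 63, 45)
[[-0.00065655 -0.13061196]] [ 0.59407286 -0.14508758  0.12281421] [ 0.58237476  1.10700038 -0.60137958]
```

{"fn": "carry_out", "kwargs": {
  "steps": [0.4,0,0,-0.4,0,0.4,0,0,-0.8,0,0.4,0,0,-1,0,0.4,0,0,-1,0]
}}

```text
clock: 16.75
position: [0.5917, -0.1449, 0.0198]
ee_rot: [-1.257, 1.14, -1.133]
force: [-0.1, -0.4, 0.1]
width: 0.4
```

{"fn": "carry_out", "kwargs": {
  "steps": [0.4,-0.01,0.1,0,0,0.4,-0.02,0.18,0,0,0.4,-0.02,0.22,0,0,0.4,-0.02,0.25,0,0,0.4,-0.03,0.28,0,0,0.4,-0.03,0.31,0,0,0.4,-0.03,0.33,0,0,0.4,-0.03,0.35,0,0,0.4,-0.03,0.36,0,0,0.4,-0.03,0.36,0,0]
}}

```text
clock: 17.75
position: [0.5909, -0.1092, 0.0227]
ee_rot: [-1.255, 1.135, -1.135]
force: [-1.1, -3.5, 2.4]
width: 0.397
```

{"fn": "carry_out", "kwargs": {
  "steps": [0.4,0,0.01,0,0,0.4,0,0.02,0,0,0.4,0,0.02,0,0]
}}

```text
clock: 18.05
position: [0.5907, -0.1071, 0.0226]
ee_rot: [-1.255, 1.135, -1.135]
force: [-0.8, -4.3, 2.4]
width: 0.402
```

{"fn": "carry_out", "kwargs": {
  "steps": [0.4,0,0.01,0,0,0.4,0,0.02,0,0,0.4,0,0.02,0,0]
}}

```text
clock: 18.35
position: [0.5905, -0.1052, 0.0226]
ee_rot: [-1.255, 1.136, -1.135]
force: [-1.7, -4.6, 1.7]
width: 0.4
```

{"fn": "carry_out", "kwargs": {
  "steps": [0.4,0,0.01,0,0,0.4,0,0.02,0,0,0.4,0,0.02,0,0]
}}

```text
clock: 18.65
position: [0.5905, -0.1041, 0.0226]
ee_rot: [-1.256, 1.136, -1.136]
force: [-2.7, -7.6, 3.0]
width: 0.402
```

{"fn": "carry_out", "kwargs": {
  "steps": [0.4,0,0.01,0,0,0.4,0,0.02,0,0,0.4,0,0.02,0,0]
}}

```text
clock: 18.95
position: [0.5905, -0.1041, 0.0226]
ee_rot: [-1.257, 1.136, -1.138]
force: [-1.1, -12.2, 2.9]
width: 0.402
```

```bash
python3 -c "
from box import *
box('wrist');box('top','t6');s=arm.observe();print(jig(s['position'][:2]),s['position'],s['force'])"
```

```text
wrist z 0.0592 (array([586. , -47.1]), array([ 88.9, 106.3]), np.float32(5.64)) jig [[ 0.0014 -0.0323]] touches edge (156, 0, 332, 256)
top z 0.0604 (array([580. ,  -8.8]), array([110.7, 147. ]), np.float32(95.69)) jig [[-0.0006  0.0064]] touches edge (337, 134, 58, 45)
[[-2.93820558e-05 -8.94965532e-02]] [ 0.59047035 -0.10412549  0.02258334] [ -0.58655992 -11.99343887   3.51044141]
```

{"fn": "carry_out", "kwargs": {
  "steps": [0.4,0.03,-0.3,0,0,0.4,0.03,-0.3,0.5,0,0.7,0.03,-0.3,1,0,0.7,0.03,-0.3,1,0]
}}

```text
clock: 19.45
position: [0.5982, -0.1293, 0.1293]
ee_rot: [-1.247, 1.127, -1.139]
force: [0.6, 0.5, 0.3]
width: 0.528
```

{"fn": "carry_out", "kwargs": {
  "steps": [0.7,-0.3,0.3,0,-0.17,0.7,-0.6,0.6,0,-0.35,0.7,-1,0.95,0,-0.53,0.7,-1,0.95,0,-0.72,0.7,-1,0.95,0,-0.9,0.7,-1,0.95,0,-1,0.7,-1,0.95,0,-1]
}}

```text
clock: 20.15
position: [0.4939, -0.0347, 0.1227]
ee_rot: [-0.803, 1.694, -1.692]
force: [-1.1, -0.1, 0.4]
width: 0.705
```

{"fn": "carry_out", "kwargs": {
  "steps": [0.7,-0.14,0.08,0,-0.17,0.7,-0.14,0.08,0,-0.35,0.7,-0.14,0.08,0,-0.53,0.7,-0.14,0.08,0,-0.72,0.7,-0.14,0.08,0,-0.9,0.7,-0.14,0.08,0,-1,0.7,-0.14,0.08,0,-1,0.7,-0.14,0.08,0,-1]
}}

```text
clock: 20.95
position: [0.4799, -0.0276, 0.1226]
ee_rot: [-0.114, 2.168, -2.167]
force: [-0.4, -0.0, 0.1]
width: 0.698
```

```bash
python3 -c "
from box import *
box('wrist','w7')
s=arm.observe();print(jig(s['position'][:2]),s['position'],s['force'])"
```

```text
wrist z 0.0592 (array([568.2, -14.8]), array([ 79.7, 157.4]), np.float32(96.02)) jig [[-0.013   0.0016]] touches edge (180, 0, 267, 138)
[[-0.10222058 -0.00218092]] [ 0.47984508 -0.02777688  0.12260221] [-0.0722929  -0.34090522 -0.49266397]
```

View pics/w7.png

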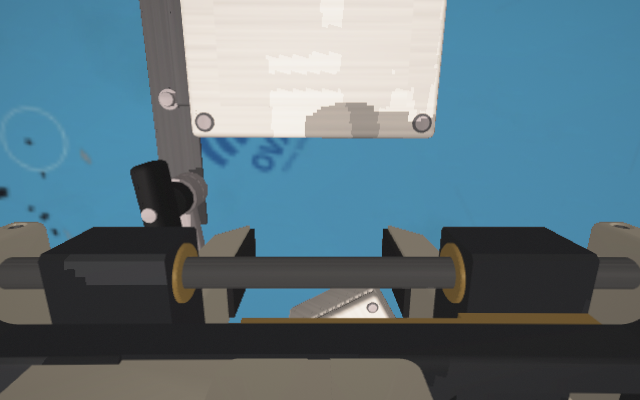

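The enclosure sits against the side fence. One more press in x confirms it's seated at the back.

{"fn": "carry_out", "kwargs": {
  "steps": [0.7,0,0,-0.4,0,0.7,0,0,-0.8,0,0.7,0,0,-1,0,0.7,0,0,-1,0]
}}

```text
clock: 21.4
position: [0.4778, -0.028, 0.0203]
ee_rot: [-0.117, 2.172, -2.17]
force: [-0.9, 0.1, -0.2]
width: 0.702
```

{"fn": "carry_out", "kwargs": {
  "steps": [0.7,0.12,0.01,0,0,0.7,0.22,0.02,0,0,0.7,0.28,0.03,0,0,0.7,0.32,0.03,0,0,0.7,0.35,0.03,0,0,0.7,0.37,0.04,0,0,0.7,0.39,0.04,0,0,0.7,0.4,0.04,0,0,0.7,0.41,0.04,0,0,0.7,0.42,0.04,0,0]
}}

```text
clock: 22.4
position: [0.5173, -0.0244, 0.022]
ee_rot: [-0.118, 2.173, -2.174]
force: [-14.9, 0.5, 9.8]
width: 0.697
```

{"fn": "carry_out", "kwargs": {
  "steps": [0.7,-0.3,-0.03,0,0,0.7,-0.3,-0.03,0.5,0,0.7,-0.3,-0.03,1,0,0.7,-0.3,-0.03,1,0]
}}

```text
clock: 22.8
position: [0.4954, -0.0268, 0.1285]
ee_rot: [-0.098, 2.165, -2.166]
force: [1.2, -0.3, -0.5]
width: 0.698
```

{"fn": "carry_out", "kwargs": {
  "steps": [0.5,-0.35,0.5,0.25,0.14,0.5,-0.7,1,0.5,0.14,0.5,-0.7,1,0.5,0.14,0.5,-0.7,1,0.5,0.14,0.5,-0.7,1,0.5,0.14]
}}

```text
clock: 23.3
position: [0.4219, 0.073, 0.1729]
ee_rot: [-0.223, 2.109, -2.11]
force: [1.1, 0.3, -0.3]
width: 0.502
```

```bash
cat > knob.py <<'E'
from box import *
def knob(n,save=None):
    c,p,d,P,hsv=look(n,save)
    for a,b in((.068,.085),):
        m=((d>0)&(P[...,2]>a)&(P[...,2]<b)&(np.hypot(P[...,0]-.468,P[...,1]-.08)<.045)).astype(np.uint8)
        q=P[m>0];z=np.percentile(q[:,2],75)
        k=max(cv2.findContours(m,0,1)[0],key=cv2.contourArea)
        print(n,len(q),"ztop",z.round(4),"plane",rect(plane(c,k,z)[:,:2]),"cloud",rect(q[:,:2]))
    m=(d>0)&(P[...,2]>.024)&(P[...,2]<.038)&(np.hypot(P[...,0]-.468,P[...,1]-.08)<.1)&(P[...,0]<.46)
    if m.any(): print("arm",np.median(P[m],0).round(4))
E
python3 -c "
from knob import *
knob('wrist','w8');knob('top');knob('scene')
s=arm.observe();print(s['position'],s['joints'].round(2))"
```

```text
wrist 1509 ztop 0.0751 plane (array([470. ,  81.2]), array([13.1, 63. ]), np.float32(12.66)) cloud (array([469.9,  81. ]), array([13.3, 63.7]), np.float32(12.42))
arm [0.4098 0.0557 0.029 ]Traceback (most recent call last):
  File "<string>", line 3, in <module>
    knob('wrist','w8');knob('top');knob('scene')
                       ~~~~^^^^^^^
  File "knob.py", line 6, in knob
    q=P[m>0];z=np.percentile(q[:,2],75)
               ~~~~~~~~~~~~~^^^^^^^^^^^
    return _quantile_unchecked(
        a, q, axis, out, overwrite_input, method, keepdims, weights)
    return _ureduce(a,
                    func=_quantile_ureduce_func,
    ...<5 lines>...
                    overwrite_input=overwrite_input,
                    method=method)
    r = func(a, **kwargs)
    result = _quantile(arr,
                       quantiles=q,
    ...<2 lines>...
                       out=out,
                       weights=wgt)
    slices_having_nans = np.isnan(arr[-1, ...])
                                  ~~~^^^^^^^^^
IndexError: index -1 is out of bounds for axis 0 with size 0
```

View pics/w8.png

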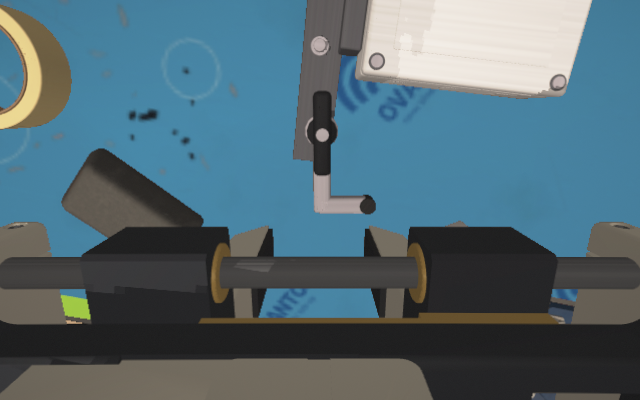

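The knob is centred under the camera at (322,133). It sits at (0.470,0.081) with its top at z = 0.075 and its angle at 12.5°. I'll grasp it.

{"fn": "carry_out", "kwargs": {
  "steps": [0.5,0.48,0.08,0,0,0.5,0.48,0.08,0,0,0.5,0.48,0.08,-0.4,0,0.5,0.48,0.08,-0.8,0,0.5,0.48,0.08,-1,0,0.5,0.48,0.08,-1,0]
}}

```text
clock: 24.0
position: [0.4679, 0.0792, 0.0696]
ee_rot: [-0.228, 2.113, -2.115]
force: [0.3, 0.4, -0.1]
width: 0.499
```

{"fn": "carry_out", "kwargs": {
  "steps": [0.5,0,0,-0.28,0,0.5,0,0,-0.28,0,0,0,0,-0.28,0,0,0,0,-0.28,0,0,0,0,-0.28,0,0,0,0,-0.28,0,0,0,0,-0.28,0,0,0,0,-0.28,0],
  "grip_force": 25
}}

```text
clock: 24.8
position: [0.4708, 0.081, 0.0458]
ee_rot: [-0.22, 2.11, -2.11]
force: [-0.8, -1.4, 8.0]
width: 0.256
```

{"fn": "carry_out", "kwargs": {
  "steps": [0,0,0,0,0,0,0,0,0,0,0,0,0,0,0]
}}

```text
clock: 25.1
position: [0.4708, 0.0809, 0.0458]
ee_rot: [-0.22, 2.11, -2.11]
force: [-0.8, -0.3, 8.7]
width: 0.256
```

```bash
python3 -c "
from knob import *
s=arm.observe();print(s)
knob('wrist','w9')"
```

```text
{'clock': 25.1, 'joints': array([-0.03838509,  0.46951915, -0.31722916,  2.09818695,  0.25094113,
        0.60712201, -1.89134635]), 'dq': array([ 0.00038597, -0.00023722, -0.00074212,  0.00022704,  0.00125569,
        0.00080275, -0.00036155]), 'joint_efforts': array([-2.68986002e-01, -5.24925327e+01, -3.52971464e+00, -1.80519390e+01,
       -3.36914754e-02, -4.01461478e-01,  1.19706936e-02]), 'position': array([0.47077367, 0.08093659, 0.04578593]), 'ee_rot': array([-0.22014111,  2.10974986, -2.10997876]), 'force': array([-0.81750719, -0.3239767 ,  8.72221152]), 'ft_torque': array([-0.11607819,  0.18692875, -0.00033153]), 'width': 0.25577273757135893}
wrist 3279 ztop 0.0751 plane (array([490.8,  85.6]), array([13.3, 24.2]), np.float32(12.61)) cloud (array([474.6,  84.5]), array([38.6, 53.1]), np.float32(169.5))
```

View pics/w9.png

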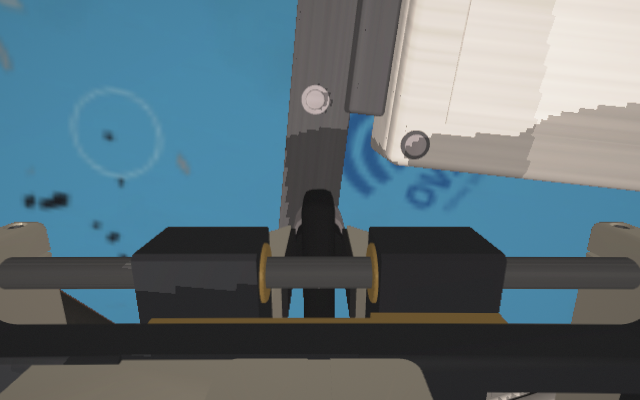

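The fingers stop at 24 mm with 8 N upward, so the tips have probably caught the collar below the wing. I'll open, rise 6 mm and grip again.

{"fn": "carry_out", "kwargs": {
  "steps": [0.45,0,0,0,0,0.45,0,0,0.06,0,0.45,0,0,0.06,0,0,0,0,0.06,0,0,0,0,0.06,0,0,0,0,0.06,0,0,0,0,0.06,0,0,0,0,0.06,0,0,0,0,0.06,0]
}}

```text
clock: 26.05
position: [0.4698, 0.0808, 0.0506]
ee_rot: [-0.223, 2.111, -2.111]
force: [0.3, -0.1, -0.7]
width: 0.152
```

Gripped on the 14 mm wing. Now I turn it anticlockwise.

{"fn": "carry_out", "kwargs": {
  "steps": [0,0,0,0,0.1,0,0,0,0,0.2,0,0,0,0,0.3,0,0,0,0,0.4,0,0,0,0,0.5,0,0,0,0,0.6,0,0,0,0,0.7,0,0,0,0,0.8,0,0,0,0,0.9,0,0,0,0,1,0,0,0,0,1]
}}

```text
clock: 27.15
position: [0.4698, 0.0809, 0.0506]
ee_rot: [-0.881, 1.619, -1.618]
force: [-0.8, 0.0, -0.6]
width: 0.15
```

{"fn": "carry_out", "kwargs": {
  "steps": [0,0,0,0,0.1,0,0,0,0,0.2,0,0,0,0,0.3,0,0,0,0,0.4,0,0,0,0,0.5,0,0,0,0,0.6,0,0,0,0,0.68,0,0,0,0,0.72,0,0,0,0,0.72,0,0,0,0,0.72]
}}

```text
clock: 28.15
position: [0.4697, 0.0809, 0.0506]
ee_rot: [-1.204, 1.218, -1.218]
force: [-0.8, 0.5, -0.7]
width: 0.149
```

```bash
python3 -c "
from knob import *
s=arm.observe();R=Ro.from_rotvec(s['ee_rot']).as_matrix();print(s['ft_torque'],s['force'],s['joints'].round(2),np.degrees(np.arctan2(R[1,2],R[0,2])))"
```

```text
[0.00695855 0.00395633 0.09929734] [-0.78305789  0.53930211 -0.73708981] [ 0.23  0.53 -0.68  2.07  0.51  0.7  -0.8 ] -0.6774907262609243
```

{"fn": "carry_out", "kwargs": {
  "steps": [0,0,0,0,0.03,0,0,0,0,0.06,0,0,0,0,0.08,0,0,0,0,0.1,0,0,0,0,0.1]
}}

```text
clock: 28.65
position: [0.4697, 0.0807, 0.0507]
ee_rot: [-1.241, 1.159, -1.158]
force: [-1.5, 0.9, -2.8]
width: 0.156
```

```bash
python3 -c "
from knob import *
s=arm.observe();R=Ro.from_rotvec(s['ee_rot']).as_matrix();print(s['ft_torque'],s['force'],np.degrees(np.arctan2(R[1,2],R[0,2])))"
```

```text
[ 0.10540359  0.18779003 -0.54497312] [-1.52248434  0.87825743 -2.77517965] 3.936976421796856
```

The torque rose to 0.54 N m, so the clamp is at its stop. I'll release and lift.

{"fn": "carry_out", "kwargs": {
  "steps": [0.35,0,0,0,0.1,0.35,0,0,0,0.1,0.35,0,0,0,0.1,0.35,0,0,0.3,0.1,0.35,0,0,0.7,0.1,0.35,0,0,1,0.1,0.35,0,0,1,0.1]
}}

```text
clock: 29.35
position: [0.4723, 0.082, 0.1545]
ee_rot: [-1.269, 1.097, -1.104]
force: [0.3, -0.0, -0.3]
width: 0.352
```

{"fn": "carry_out", "kwargs": {
  "steps": [0.35,-0.2,-0.5,0.5,0,0.35,-0.5,-1,1,0,0.35,-0.8,-1,1,0,0.35,-0.8,-1,1,0,0.35,-0.8,-1,1,0]
}}

```text
clock: 29.85
position: [0.389, -0.0211, 0.2513]
ee_rot: [-1.274, 1.102, -1.107]
force: [0.5, -1.0, -0.6]
width: 0.347
```

{"fn": "carry_out", "kwargs": {
  "steps": [0.35,0,-0.5,0,0,0.35,0,-1,0,0,0.35,0,-1,0,0,0.35,0,-1,0,0]
}}

```text
clock: 30.25
position: [0.3902, -0.1195, 0.2498]
ee_rot: [-1.274, 1.103, -1.101]
force: [-0.2, 1.4, -0.3]
width: 0.348
```

```bash
cat > fin.py <<'E'
from knob import *
box('top','t10');box('scene','s10');
for n in('top','scene'):
    try: knob(n)
    except Exception as e: print(n,'knob hidden')
p=np.hstack([cv2.resize(cv2.imread(f"pics/{a}.png")[y:y+150,x:x+150],(400,400),interpolation=2) for a,x,y in(("t10",290,100),("s10",230,120))])
cv2.imwrite("pics/f10.png",p)
c,pp,d,P,h=look('top')
f=np.load("top.npz");df=cv2.absdiff(pp,f["p"]).sum(2);print("left-area change px",(df[100:280,120:300]>90).sum())
m=(d>0)&(P[...,2]>.026)&(P[...,2]<.036)&(np.hypot(P[...,0]-.47,P[...,1]-.081)<.1)&(P[...,1]<.07)&(P[...,0]<.54)
print("toe/arm top",len(P[m]),P[m].min(0).round(3) if m.any() else'',jig(P[m][:,:2]).min(0) if m.any() else '')
E
python3 fin.py
```

```text
top z 0.0604 (array([580.8, -14.9]), array([110.8, 159.2]), np.float32(95.64)) jig [[-0.0005  0.0003]] touches edge (337, 133, 62, 46)
scene z 0.0603 (array([577.9,  -5.2]), array([111.4, 166.7]), np.float32(95.95)) jig [[-0.0024  0.0102]] touches edge (262, 162, 68, 39)
top 129 ztop 0.077 plane (array([466.8,  79.5]), array([13.1, 62.3]), np.float32(91.09)) cloud (array([467.5,  79.5]), array([12.7, 62.6]), np.float32(91.48))
arm [0.4564 0.0798 0.0316]
scene 136 ztop 0.076 plane (array([465.6,  89.4]), array([17. , 72.5]), np.float32(92.31)) cloud (array([467.7,  82.8]), array([13.8, 63.8]), np.float32(90.8))
arm [0.4566 0.0882 0.0302]
left-area change px 0
toe/arm top 202 [ 0.457 -0.001  0.026] [-0.11507626  0.0203548 ]
```

View pics/f10.png

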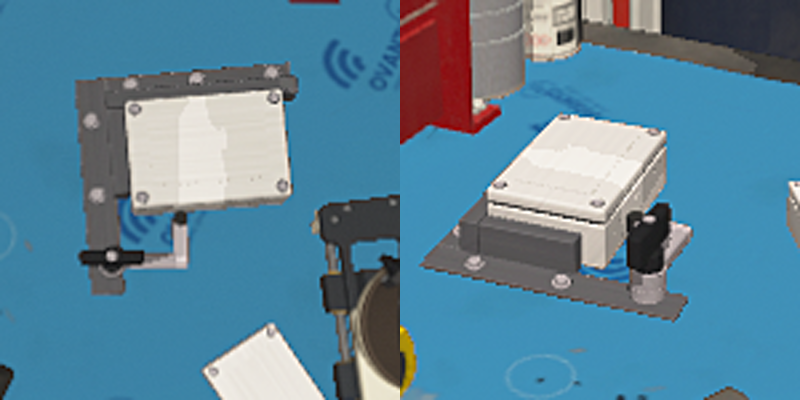

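The clamp reads 91.3° − 5.7° ≈ 1.49 rad, which is shut. The toe stands at the near face, the box is home and the bystanders haven't moved, so I'm handing in.

```bash
python3 -c "
from cell import arm
print(arm.sign_off())"
```

```text
the job is handed in; nothing more can be done
None
```

The enclosure is in the jig corner, flush against both fences, and the clamp is shut across its near side. I handed the job in just after 30 s of the 64 s allowed.

**What I did:** I pushed the 110 × 160 mm enclosure flat along the bench, first in x, then in y. I then pressed it against the back fence, the side fence and the back fence again, each time until it stopped at about 12–15 N. After that I gripped the wing and turned it anticlockwise until the torque rose to 0.54 N m at the stop, then let go and moved clear.

**Last checks:**
- **Enclosure:** the top camera puts it within 1 mm of jig home, with its yaw matching the fences to about 0.3°.
- **Clamp:** it reads about 1.49 rad against the 1.5 stop. In the final picture the arm lies across the near side with the toe at the near face.
- **Bystanders:** the top view shows no change around the tape roll, sanding block and tape measure.

**What went wrong or disagreed:**
- **First knob grip:** the fingers caught at 24 mm with 8 N upward, probably on the collar below the wing. I opened, rose a few millimetres and gripped again at 14 mm.
- **Scene camera:** it put the enclosure about 10 mm off in y. Its outline came out too long (167 mm instead of 160), probably because the mask took in part of a side face, so I trusted the top view and the contact forces.
- **Wrist camera:** while I was pushing it gave positions 2–3 mm off my jig estimate, about what the stated calibration allows.

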